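# Bed the test bar on its parallels in the tilting vise

## Robot

A 7-joint arm with a two-finger parallel gripper is mounted at the origin on the work surface. World frame = base frame: x ahead of the robot, y to its left, z up, the work surface at z = 0. Lengths are in m, angles in degrees, forces in N, time in s.
With the tool pointing down it reaches from about 0.425 to 0.875 m from the base axis. Payload 4.7 kg.
Tool frame: the origin (TCP) lies on the mounting face of the last link; the fingertips stand 182 mm ahead of it and the grasp point (between the pads) lies 164 mm ahead of it; z points along the fingers, y is the line along which they close (so a half turn about z gives the same grasp; the last joint's range is limited). The gripper opens to 87 mm and grips with 3 to 60 N. Pads are 19 mm wide; open, the fingers measure 117 mm over their backs; the gripper's body (75 mm by 190 mm) begins 51 mm behind the grasp point.
Start: joints at [-64.853, 18.392, -4.016, 83.108, 1.295, 78.541, -3.26], TCP at [0.268, 0.592, 0.405] pointing down, gripper open.
Joint ranges: [-163.93, 163.93], [-17.29, 119.83], [-79.2, 71.16], [3.27, 140.29], [-89.18, 269.18], [5.43, 117.66], [-154.24, 154.24]. Speed limits (degrees/s): [147.25, 147.25, 180, 180, 180, 180, 180].

## Interface

Orientations are given as [roll, pitch, yaw] about the fixed x, y, z axes, in that order (R = Rz(yaw) Ry(pitch) Rx(roll)).
In Python, from cell import env gives the robot as it stands.
- The arm moves only by the tool servo_tool, never from a script. Its argument "plan" is a list of rows, each an object with "xyz": the shift along the tool's x, y, z in cm, a list of three; "twist": the turn, a rotation vector about the tool's x, y, z in degrees, a list of three; "jaw": the closure, from 0 (fully open) to 1 (shut). In form: [{"xyz": [x, y, z], "twist": [wx, wy, wz], "jaw": jaw}, ...]. A call has 1 to 10 rows; each row is the pose to reach, as a shift and turn from the pose commanded when the call began, along the tool's axes at that moment; what a row does not reach only later rows make up. A row lasts 1/12 s, in which the tool goes at most 41.7 mm and 7.16 degrees, less where a joint would pass 70% of its speed; a pose out of reach is approached as far as the arm can. A call with a gripper value outside its range is refused whole. The fingers move at their own pace and stop on an object; "newtons" is the grip in N (left out, the last holds). Time passes only in rows, so rows that repeat a pose let the fingers close. It gives the time, the measured TCP pose, the force, the opening and the grip force at its end, in the units of the state.
- env.get_obs(): the state, without advancing time (a new reading comes with each control period).
- env.read_camera(name): name is "scene" or "side" or "wrist"; returns a dict with "img" (384x512x3 uint8, red, green, blue), "camera_matrix" (3x3 intrinsics, pixels), "R" (3x3) and "t" (3): a world point X has camera coordinates R X + t. Camera axes: x right, y down, z forward; pixel columns grow to the right and rows downward; lengths in m; the calibration is good to about 2 mm. The wrist camera is an equidistant fisheye: a pixel r from the principal point sees the ray r / f radians off the axis. A picture is of the moment at which its call begins. There is no depth.
- env.sign_off(): hands the job in; it is judged then, once.
The state is a dict: "time_s": time; "qpos": joint angles; "joint_velocities": joint speeds; "effort": joint torques, N m; "tool_pos": TCP position; "tool_rot": TCP orientation; "force": force on the tool from outside, world axes, zero at the start; "wrist_torque": the same for the moment, N m; "grip_width": finger opening in m; "grasp_force": force on a finger pad.
Only numpy, scipy, OpenCV 4.12 (cv2) and the standard library are available. Lean on these libraries where they do the work, as an engineer would, in place of code of your own. Each camera call takes 0.05 s, during which the arm holds its last target. There are 200 camera calls.

## Task

One of the two parallels under the bar in the tilting vise has crept out sideways: push it back endwise until its end is level with the sides of the jaws. Then take the nylon-faced drift and tap the bar down, the drift held square to the bar's sloping top, working on both ends until the bar is bedded level on both parallels and neither of them will slide any more. Keep the gripper itself off the polished bar, leave the other things on the bench alone, and stand the drift back upright on its mat.

Things in the scene. Friction and masses are not known exactly. Their poses are not given: they have to be found in the camera images.
- vise: Grey base of a tilting vise, 230 x 130 mm, bolted to the bench; origin at the centre of its underside, x away from the robot. The bed with the jaws hinges on the robot's side and is set 24 to 34 degrees up, so it slopes down towards the robot; it keeps its angle under any load here. Slotted steel quadrant plates stand upright beside the bed, behind the jaws
- bed_centre (a point): Centre of the bed's flat top between the jaws. Its axes are the vise axes used below: x up the slope away from the robot (square to the jaw faces), y along the jaws (to the robot's left), z square out of the bed, leaning to the robot. In them the quadrant plates lie at x 76 to 98, y 50 to 60 and -50 to -60 mm; screw and T-handle at x over 43, no higher than the jaws
- jaws (a point): Middle of the jaws, level with their tops, 32 mm above bed_centre along z, same axes. The two steel jaws are 90 mm long (y -45 to 45) and 28 mm thick (x); their gripping faces are at x -15 and +15 mm. Bed and jaws end flush at y -45 and 45, with free air beyond
- test_bar: Bright ground metal bar 30 x 80 x 24 mm (x, y, z in vise axes) nipped between the jaws over the parallels; origin at the centre of its underside, z up. Its middle sits 4.5 to 7 mm too high and mostly one end (y) is higher than the other. Bedded, its underside is 18 mm and its top 42 mm above the bed, 10 mm above the jaws
- bar_end_left (a point): Middle of the top edge at the bar's left end (y +40 mm from its middle). The jaws hold the bar by friction: it moves only square to the bed and rocks end to end. A push of about 10 N starts it down, it stays where it is left, and a push of 18 to 25 N on it once it is down traps the parallels
- bar_end_right (a point): Middle of the top edge at the bar's right end (y -40 mm from the bar's middle)
- parallel_near: Steel parallel 10 x 90 x 18 mm (x, y, z of the vise axes), standing on the bed against the lower jaw, the one nearer the robot; origin at the centre of its underside, at x -10 mm from bed_centre. It has crept out 20 to 38 mm beyond the left (+y) side of the jaws. It slides only along y, with under 1 N until the bar traps it; home is y = 0, both ends level with the jaws
- parallel_far: Second parallel, the same, against the upper jaw at x +10 mm from bed_centre; already within 3 mm of home
- drift_mid (a point): Middle of the height of the drift, a 100 mm tall round hand tool that stands on the mat: nylon face 32 mm across and 18 mm high at the bottom, steel shank 24 mm across from 18 to 82 mm up, nylon cap 28 mm across at the top. z runs up its axis, the face is 50 mm below this point. About 0.3 kg
- mat: Black rubber mat 130 x 130 mm, 4 mm thick, fixed to the bench; origin at the centre of its underside
- tube_rack: Grey rack of capped tubes, 70 x 240 mm, 90 mm tall, to be left alone; origin under its centre
- mount_a: Black resin-mounted sample, 32 mm across, 18 mm tall, to be left alone; origin under its centre
- mount_b: Another such sample, to be left alone
- slide_box: Flat blue slide box 87 x 172 x 35 mm, to be left alone; origin under its centre
There are look-alikes about, which are no part of the job. What is shaped like the part that bears drift_mid but orange is not meant.

How it is judged (in metres and radians):
On the way, in this order (a step that is already met when the one before it is completed fails the run):
1. the stray parallel is pushed home: within 5 mm of level with the jaws (y of parallel_near in the frame of bed_centre between -0.005 and 0.005 m), for 0.2 s.
2. the bar is bedded: both ends down on the parallels and both parallels trapped under it (z of each of bar_end_left, bar_end_right in the frame of bed_centre below 0.0435 m and contact force between test_bar and parallel_near above 2 N and contact force between test_bar and parallel_far above 2 N), for 0.2 s.
At the end, for the whole second after the job is handed in: Both parallels level with the jaws (near one within 5 mm, far one within 6 mm), both ends of the bar within 1.5 mm of fully down and the bar pressing on each parallel with more than 2 N, the drift standing upright and at rest on the mat, its middle within 65 mm of the mat's (all of step 1 and all of step 2 and y of parallel_far in the frame of bed_centre between -0.006 and 0.006 m and horizontal distance between drift_mid and mat below 0.065 m and angle between drift_mid's own z axis and vertical below 0.1 rad and height (world z) of drift_mid below 0.058 m and linear speed of drift below 0.02 m/s); the robot touches nothing.
It fails at once if the gripper touches the polished bar (over 3 N) (contact force between any of the fingers, the arm and test_bar above 3 N).
It fails at once if the drift strikes the bar more than about 17 degrees out of square (contact force between drift and test_bar above 3 N and angle between the z axis of drift_mid and the z axis of bed_centre, either way round above 0.3 rad).
It fails at once if a bystander is moved more than 30 mm (distance of any of tube_rack, mount_a, mount_b, slide_box from where it was at the start of the episode above 0.03 m).
It also fails if it takes over 64 s, if anything falls off the work surface, if the arm or the gripper's body presses on something with over 40 N, if the wrist force passes 120 N, or if a joint passes its speed limit or range.

## Working session

There is one attempt and no reset: what is moved stays moved. The work goes in short steps, Python scripts to look and compute and a tool call to move; the robot and the scene stay as the last step left them, time stands still between calls to the robot, and variables do not carry over. Pictures are saved under pics/ and viewed, at most 10 in all, crops included, and the job is handed in when it is done.

Besides the shell and the picture viewer there is one more tool, called after ">>>" as name([rows], argument=value, ...), one row to a line, values as JSON. servo_tool: Moves the arm, as the interface text tells. Its arguments: {"type":"object","properties":{"plan":{"type":"array","items":{"type":"object","properties":{"xyz":{"type":"array","items":{"type":"number"}},"twist":{"type":"array","items":{"type":"number"}},"jaw":{"type":"number"}}}},"newtons":{"type":"number"}},"required":["plan"]}

```bash
mkdir -p pics
cat > h.py <<'E'
import numpy as np,cv2
from cell import env
from scipy.spatial.transform import Rotation as R
def snap(n,f):
    c=env.read_camera(n); cv2.imwrite('pics/'+f+'.png',c['img'][:,:,::-1]); np.savez('pics/'+f+'.npz',K=c['camera_matrix'],R=c['R'],t=c['t'],img=c['img'])
def cam(f): 
    d=np.load('pics/'+f+'.npz'); return d['K'],d['R'],d['t']
def ray(f,u,v):
    K,Rm,t=cam(f); d=np.linalg.solve(K,[u,v,1]); return -Rm.T@t, Rm.T@d
def onz(f,u,v,z):
    o,d=ray(f,u,v); return o+d*(z-o[2])/d[2]
def proj(f,X):
    K,Rm,t=cam(f); p=K@(Rm@np.asarray(X)+t); return p[:2]/p[2]
def tri(obs):
    A=0;b=0
    for f,u,v in obs:
        o,d=ray(f,u,v); d=d/np.linalg.norm(d); P=np.eye(3)-np.outer(d,d); A=A+P; b=b+P@o
    return np.linalg.solve(A,b)
def delta(pos,rot):
    """rows: xyz cm in tool axes, rotvec deg"""
    s=env.get_obs(); 
    return pos
E
python3 - <<'E'
from h import *
snap('scene','s0'); snap('side','d0')
a=cv2.imread('pics/s0.png');b=cv2.imread('pics/d0.png')
for f in('s0','d0'):
    K,Rm,t=cam(f); print(K.round(1).tolist(),(-Rm.T@t).round(3), Rm.round(2).tolist())
o=env.get_obs(); print(o)
E
```

```text
[[472.1, 0.0, 253.5], [0.0, 472.1, 197.3], [0.0, 0.0, 1.0]] [1.238 0.117 1.03 ] [[-0.17, 0.99, -0.02], [0.79, 0.12, -0.61], [-0.6, -0.11, -0.79]]
[[370.0, 0.0, 253.0], [0.0, 370.0, 188.2], [0.0, 0.0, 1.0]] [ 0.002 -0.562  0.636] [[0.7, -0.71, -0.01], [-0.42, -0.41, -0.81], [0.57, 0.57, -0.59]]
{'time_s': 0.1, 'qpos': array([-64.85337235,  18.43420842,  -4.0153136 ,  83.16883578,
         1.29568512,  78.5420139 ,  -3.26073827]), 'joint_velocities': array([-0.07683031, -0.06018778,  0.04713486, -0.22620892, -0.01947617,
       -0.00843446, -0.00392879]), 'effort': array([-5.48770895e-04, -4.92571664e+01, -4.06134753e-01, -3.13399994e+01,
       -6.42684801e-02,  3.95668682e-02,  5.88735247e-05]), 'tool_pos': array([0.26783914, 0.59204043, 0.40376935]), 'tool_rot': array([-1.79900214e+02,  6.32448215e-03,  1.55662184e+02]), 'force': array([0.97799975, 0.23429899, 0.39205941]), 'wrist_torque': array([-0.06893971, -0.01262615,  0.02991952]), 'grasp_force': 0.0, 'grip_width': 0.08718142822623934}
```

View pics/s0.png

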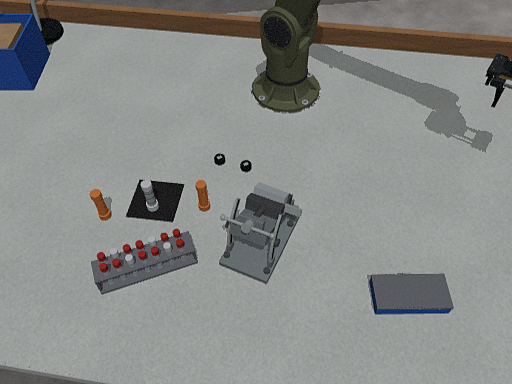

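View pics/d0.png

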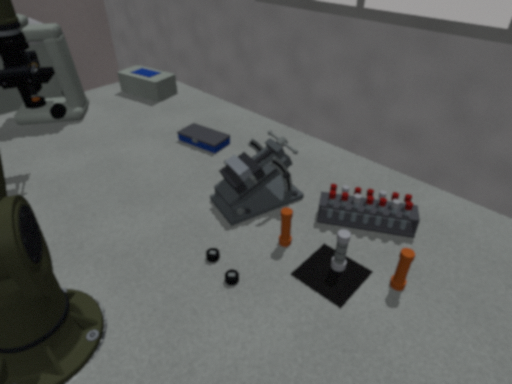

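The scene view shows the vise around (262,232), the grey drift at (150,195) on the mat at (156,200), orange look-alikes at (101,205) and (203,195), the rack at (145,262) and mounts at (220,159) and (246,166). In the side view the vise is at (255,180) and the drift at (341,250). I'll enlarge the vise next.

Run:
```python
from h import *
a=cv2.imread('pics/s0.png')[175:290,212:308];b=cv2.imread('pics/d0.png')[125:235,200:310]
r=lambda x,k:cv2.resize(x,None,fx=k,fy=k,interpolation=cv2.INTER_CUBIC)
a=r(a,4.5);b=r(b,3.3);H=max(a.shape[0],b.shape[0])
p=lambda x:np.vstack([x,np.zeros((H-x.shape[0],x.shape[1],3),np.uint8)])
o=np.hstack([p(a),p(b)]);print(o.shape,a.shape);cv2.imwrite('pics/c0.png',o)
K=['s0','d0']
# drift: base, top ; mat corners
for n,(u,v),(u2,v2) in [('base',(153,208),(341,267)),]:
    print(n,onz('s0',u,v,.004),onz('d0',u2,v2,.004))
print('top',onz('s0',147,182,.104),onz('d0',343,234,.104))
for p in [(139,180),(184,184),(174,221),(128,216)]: print('mat',onz('s0',*p,.004).round(3))
# vise base corners
for p in [(221,264),(267,281),(301,211)]: print('base',onz('s0',*p,.01).round(3))
for p in [(220,159),(246,166)]: print('mount',onz('s0',*p,.018).round(3))
for p in [(203,183),(202,208),(97,191),(105,217)]: print('orange',onz('s0',*p,.05).round(3))
```

```text
(518, 795, 3) (518, 432, 3)
base [ 0.54614124 -0.29015638  0.004     ] [ 0.53870294 -0.30266104  0.004     ]
top [ 0.53703053 -0.2895547   0.104     ] [ 0.53275035 -0.29575554  0.104     ]
mat [ 0.458 -0.358  0.004]
mat [ 0.452 -0.228  0.004]
mat [ 0.579 -0.223  0.004]
mat [ 0.582 -0.349  0.004]
base [ 0.689 -0.072  0.01 ]
base [0.717 0.046 0.01 ]
base [0.499 0.105 0.01 ]
mount [ 0.357 -0.144  0.018]
mount [ 0.372 -0.066  0.018]
orange [ 0.476 -0.163  0.05 ]
orange [ 0.558 -0.147  0.05 ]
orange [ 0.546 -0.436  0.05 ]
orange [ 0.623 -0.385  0.05 ]
```

View pics/c0.png

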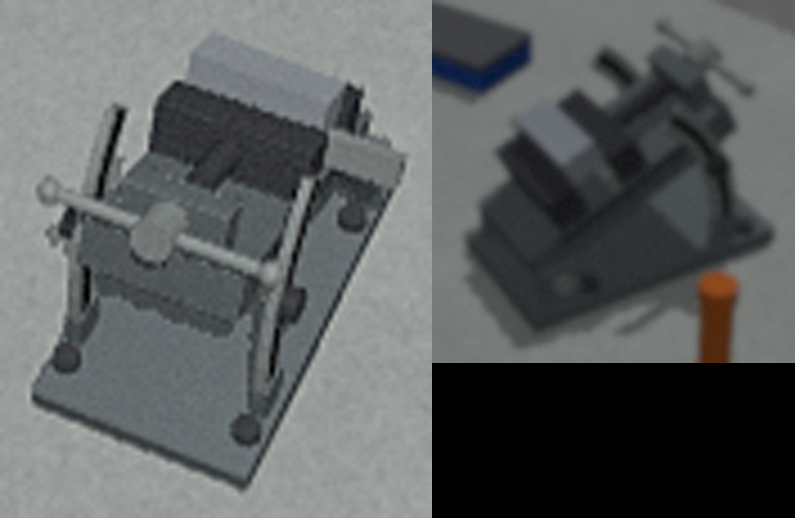

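The enlarged crop shows the bright bar between the dark jaws. The stray parallel sticks out at scene-crop (365,155), which is the +y side. I'll triangulate roughly and then move to a closer look.

```bash
cat >> h.py <<'E'
def rel(p,Rd):
    s=env.get_obs(); Rc=R.from_euler('xyz',s['tool_rot'],degrees=True)
    print('xyz cm',(Rc.inv().apply(np.asarray(p)-s['tool_pos'])*100).round(2),'twist',(Rc.inv()*Rd).as_rotvec(degrees=True).round(2))
def toolR(yaw,tilt):
    # vise yaw, tilt deg -> tool x=-vise x, y=+vise y, z=-normal
    V=R.from_euler('z',yaw,degrees=True)*R.from_euler('y',-tilt,degrees=True)
    return R.from_matrix(V.as_matrix()@np.diag([-1.,1,-1])), V
E
python3 - <<'E'
from h import *
bc=tri([('s0',273,191.7),('d0',237,164)]);print('bar top',bc, [proj(f,bc) for f in('s0','d0')])
d=tri([('s0',147.5,182),('d0',343,234)]);print('drift top',d);
d=tri([('s0',153,208),('d0',341,268)]);print('drift base',d)
Rd,V=toolR(-14.5,28)
rel(bc+V.apply([0,0.0,.33]),Rd)
c=env.read_camera('wrist');s=env.get_obs();Rc=R.from_euler('xyz',s['tool_rot'],degrees=True)
print(c['camera_matrix'],Rc.inv().apply(-c['R'].T@c['t']-s['tool_pos']),(c['R']@Rc.as_matrix()).round(2))
E
```

```text
bar top [0.53913601 0.03251208 0.12864677] [array([272.58892069, 191.95774883]), array([236.57302173, 163.82869074])]
drift top [ 0.53516495 -0.29194231  0.10041573]
drift base [ 0.54184486 -0.29724231 -0.00495474]
xyz cm [-32.51 -42.45  -1.55] twist [ -2.5  -27.93  -9.62]
[[297.31863964   0.         252.68177808]
 [  0.         297.31863964 192.04221247]
 [  0.           0.           1.        ]] [7.93848502e-02 7.93629367e-05 2.04373454e-02] [[ 0.    1.    0.  ]
 [-0.96  0.   -0.28]
 [-0.28 -0.    0.96]]
```

>>> servo_tool([
  {"xyz": [-32.5, -35, -1.5], "twist": [-2.5, -28, -9.6], "jaw": 0.5},
  {"xyz": [-32.5, -35, -1.5], "twist": [-2.5, -28, -9.6], "jaw": 1},
  {"xyz": [-32.5, -35, -1.5], "twist": [-2.5, -28, -9.6], "jaw": 1},
  {"xyz": [-32.5, -35, -1.5], "twist": [-2.5, -28, -9.6], "jaw": 1},
  {"xyz": [-32.5, -35, -1.5], "twist": [-2.5, -28, -9.6], "jaw": 1},
  {"xyz": [-32.5, -35, -1.5], "twist": [-2.5, -28, -9.6], "jaw": 1},
  {"xyz": [-32.5, -35, -1.5], "twist": [-2.5, -28, -9.6], "jaw": 1},
  {"xyz": [-32.5, -35, -1.5], "twist": [-2.5, -28, -9.6], "jaw": 1},
  {"xyz": [-32.5, -35, -1.5], "twist": [-2.5, -28, -9.6], "jaw": 1},
  {"xyz": [-32.5, -35, -1.5], "twist": [-2.5, -28, -9.6], "jaw": 1},
])

```text
time_s: 0.98
tool_pos: [0.4004, 0.1952, 0.4177]
tool_rot: [179.9, 28.1, 165.4]
force: [1.1, 0.6, 0.2]
grip_width: 0.0282
grasp_force: 0.0
```

Run:
```python
from h import *
snap('wrist','w1'); Rd,V=toolR(-14.5,28); rel(np.array([.539,.0325,.1286])+V.apply([0,0.08,.33]),Rd)
```

```text
xyz cm [-1.47 -3.53  0.57] twist [-0.38  0.09 -0.59]
```

View pics/w1.png

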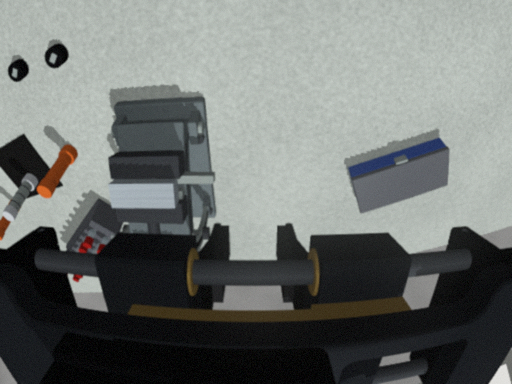

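The wrist view shows the bar top spanning about (112–177, 181–208), the near jaw above it and the parallel's tip at (214,178). I'll enlarge it.

Run:
```python
from h import *
a=cv2.imread('pics/w1.png')[142:237,100:225]
cv2.imwrite('pics/c1.png',cv2.resize(a,None,fx=6,fy=6,interpolation=cv2.INTER_CUBIC))
```

```text
(no output)
```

View pics/c1.png

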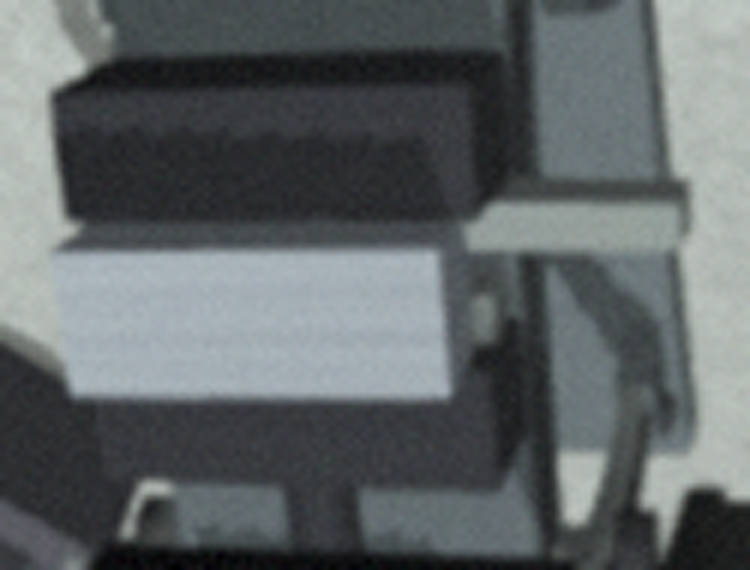

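```bash
cat >> h.py <<'E'
def projw(f,X):
    K,Rm,t=cam(f); p=Rm@np.asarray(X)+t; th=np.arctan2(np.hypot(p[0],p[1]),p[2]); r=K[0,0]*th/np.hypot(p[0],p[1]); return np.array([K[0,2]+r*p[0],K[1,2]+r*p[1]])
E
cat > fit.py <<'E'
from h import *
from scipy.optimize import least_squares
W=lambda x,y:(100+x/6,142+y/6)
S=lambda x,y:(212+x/4.5,175+y/4.5)
# p: bc(3), yaw,tilt, zl,zr,e (m,deg)
obs=[('w',(-43,-45,32),W(55,97)),('w',(-43,45,32),W(474,86)),('w',(-15,-45,32),W(70,219)),('w',(-15,45,32),W(474,215)),
('w',(43,45,32),W(505,484)),('w',(43,-45,32),W(105,478)),
('w',(-15,-40,'r'),W(55,252)),('w',(-15,40,'l'),W(441,248)),('w',(15,-40,'r'),W(72,398)),('w',(15,40,'l'),W(453,397)),
('w',(-15,'e',18),W(684,199)),('w',(-5,'e',18),W(682,248)),
('s',(-15,-40,'r'),S(212,34)),('s',(-15,40,'l'),S(362,85)),('s',(43,45,32),S(325,142))]
def mk(p,c):
    g=[{'r':p[6]*1e3,'l':p[5]*1e3,'e':45+p[7]*1e3}.get(k,k) for k in c]
    _,V=toolR(p[3],p[4]); return p[:3]+V.apply(np.array(g,float)/1e3)
def res(p):
    o=[]
    for f,c,uv in obs:
        X=mk(p,c); q=projw('w1',X) if f=='w' else proj('s0',X); o+=list((q-uv)/(.5 if f=='w' else 1))
    return np.array(o+[(p[3]+14.5)/1.5,(p[5]+p[6]-.095)/.004])
r=least_squares(res,[.53,.03,.09,-14.5,28,.047,.047,.03],x_scale=[.01,.01,.01,1,1,.005,.005,.01],loss='soft_l1')
C=np.linalg.inv(r.jac.T@r.jac); print(r.x.round(4),np.sqrt(np.diag(C)).round(4)); print(res(r.x).reshape(-1,2).round(1).tolist())
np.save('vise.npy',r.x)
E
python3 fit.py
```

```text
[ 5.5460e-01  2.2900e-02  8.7400e-02 -1.5134e+01  2.4176e+01  4.7400e-02
  5.0700e-02  3.7500e-02] [1.200e-03 9.000e-04 1.300e-03 3.348e-01 9.592e-01 1.300e-03 1.400e-03
 7.000e-04]
[[-0.9, -2.0], [0.1, -1.6], [-0.2, 1.4], [3.1, 2.2], [0.2, 2.1], [1.8, 0.1], [-1.0, 0.2], [-0.5, -0.3], [0.9, -1.4], [-0.1, -0.7], [-0.6, 0.5], [0.6, -0.0], [-0.7, -1.1], [-4.2, -0.9], [-3.3, 2.8], [-0.4, 0.8]]
```

```bash
python3 - <<'E'
s=open('fit.py').read()
s=s.replace(",('s',(-15,40,'l'),S(362,85)),('s',(43,45,32),S(325,142))]",",('d',(-15,40,'l'),D(512,122)),('d',(15,40,'l'),D(543,99)),('d',(15,-40,'r'),D(600,146)),('d',(-15,-40,'r'),D(568,166))]")
s=s.replace("# p:","D=lambda x,y:(200+(x-432)/3.3,125+y/3.3)\n# p:").replace("proj('s0',X)","proj(f+'0',X)")
open('fit.py','w').write(s)
E
python3 fit.py
python3 - <<'E'
from h import *
p=np.load('vise.npy')
Rd,V=toolR(p[3],p[4])
T=p[:3]+V.apply([-.010,.045+p[7]+.035,.010]) # fingertip target
rel(T+V.apply([0,0,.182+.05]),Rd); rel(T+V.apply([0,0,.182]),Rd)
E
```

```text
[ 5.56100e-01  2.15000e-02  8.54000e-02 -1.51010e+01  2.39894e+01
  4.73000e-02  5.07000e-02  3.82000e-02] [1.100e-03 8.000e-04 1.100e-03 3.631e-01 9.762e-01 1.400e-03 1.300e-03
 7.000e-04]
[[-0.4, -1.5], [-0.5, -1.0], [0.2, 1.6], [2.5, 2.3], [-0.3, 1.4], [2.3, -0.5], [-0.4, 0.4], [-0.9, -0.2], [1.5, -1.6], [-0.5, -1.1], [-0.6, 0.5], [0.6, -0.1], [-1.4, -0.2], [1.7, -0.7], [1.4, -0.5], [-1.2, -1.3], [-1.1, -0.1], [-0.4, 0.7]]
xyz cm [-1.89 -0.15 14.12] twist [-0.1   4.1  -0.06]
xyz cm [-1.54 -0.14 19.11] twist [-0.1   4.1  -0.06]
```

>>> servo_tool([
  {"xyz": [-1.6, -0.1, 4], "twist": [0, 3.9, 0], "jaw": 1},
  {"xyz": [-1.6, -0.1, 8], "twist": [0, 3.9, 0], "jaw": 1},
  {"xyz": [-1.6, -0.1, 12], "twist": [0, 3.9, 0], "jaw": 1},
  {"xyz": [-1.6, -0.1, 16], "twist": [0, 3.9, 0], "jaw": 1},
  {"xyz": [-1.6, -0.1, 19.4], "twist": [0, 3.9, 0], "jaw": 1},
  {"xyz": [-1.6, -0.1, 19.4], "twist": [0, 3.9, 0], "jaw": 1},
  {"xyz": [-1.6, -0.1, 19.4], "twist": [0, 3.9, 0], "jaw": 1},
])

```text
time_s: 1.62
tool_pos: [0.5017, 0.1697, 0.2522]
tool_rot: [-179.8, 24.0, 165.5]
force: [1.4, -0.2, 0.4]
grip_width: 0.0006
grasp_force: 0.0
```

```bash
cat > where.py <<'E'
from h import *
p=np.load('vise.npy'); Rd,V=toolR(p[3],p[4])
s=env.get_obs(); Rc=R.from_euler('xyz',s['tool_rot'],degrees=True)
print('t',s['time_s'],'tip vise mm',(V.inv().apply(s['tool_pos']+Rc.apply([0,0,.182])-p[:3])*1e3).round(1),'rot off',(Rc.inv()*Rd).as_rotvec(degrees=True).round(1),'F vise',V.inv().apply(s['force']).round(1),s['grip_width'])
E
python3 where.py
python3 - <<'E'
from h import *
snap('wrist','w2')
a=cv2.imread('pics/w2.png'); cv2.imwrite('pics/c2.png',cv2.resize(a[100:384,60:460],None,fx=2,fy=2,interpolation=cv2.INTER_CUBIC))
E
```

```text
t 1.6167 tip vise mm [-15.3 129.1   7.5] rot off [0.1 0.  0.5] F vise [ 1.4  0.2 -0.2] 0.0005513873071160239
```

View pics/c2.png

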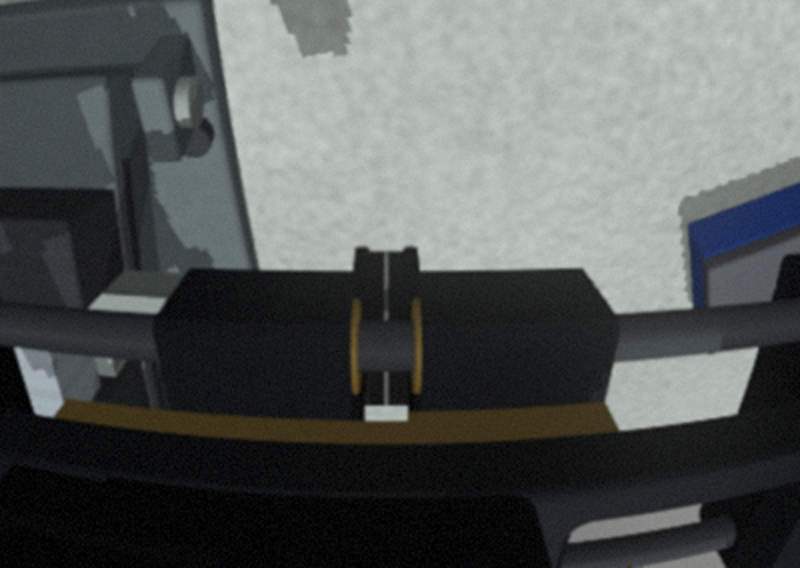

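The fingertips hang beside the parallel, whose end shows at crop (130,290). I'll push it in slowly.

>>> servo_tool([
  {"xyz": [-0.5, -1.5, 0.1], "twist": [0, 0, 0.5], "jaw": 1},
  {"xyz": [-0.5, -2.5, 0.1], "twist": [0, 0, 0.5], "jaw": 1},
  {"xyz": [-0.5, -3.3, 0.1], "twist": [0, 0, 0.5], "jaw": 1},
  {"xyz": [-0.5, -4.1, 0.1], "twist": [0, 0, 0.5], "jaw": 1},
  {"xyz": [-0.5, -4.8, 0.1], "twist": [0, 0, 0.5], "jaw": 1},
  {"xyz": [-0.5, -5.4, 0.1], "twist": [0, 0, 0.5], "jaw": 1},
  {"xyz": [-0.5, -5.9, 0.1], "twist": [0, 0, 0.5], "jaw": 1},
  {"xyz": [-0.5, -6.2, 0.1], "twist": [0, 0, 0.5], "jaw": 1},
  {"xyz": [-0.5, -6.4, 0.1], "twist": [0, 0, 0.5], "jaw": 1},
  {"xyz": [-0.5, -6.4, 0.1], "twist": [0, 0, 0.5], "jaw": 1},
])

```text
time_s: 2.5
tool_pos: [0.4909, 0.1067, 0.2551]
tool_rot: [179.7, 24.2, 164.9]
force: [-0.5, -0.6, 0.1]
grip_width: 0.0003
grasp_force: 0.0
```

```bash
python3 where.py
python3 - <<'E'
from h import *
snap('wrist','w3'); snap('scene','s3')
a=cv2.imread('pics/w3.png')[140:340,80:280]; b=cv2.imread('pics/s3.png')[175:245,240:320]
o=np.hstack([cv2.resize(a,(400,400),interpolation=cv2.INTER_CUBIC),cv2.resize(b,(400,350),interpolation=cv2.INTER_CUBIC)[:400] if 0 else cv2.copyMakeBorder(cv2.resize(b,(400,350),interpolation=cv2.INTER_CUBIC),0,50,0,0,cv2.BORDER_CONSTANT)])
cv2.imwrite('pics/c3.png',o)
E
```

```text
t 2.5 tip vise mm [-8.2 66.2  7.7] rot off [ 0.3  0.2 -0. ] F vise [-0.3 -0.8  0.2] 0.00027607758822380626
```

View pics/c3.png

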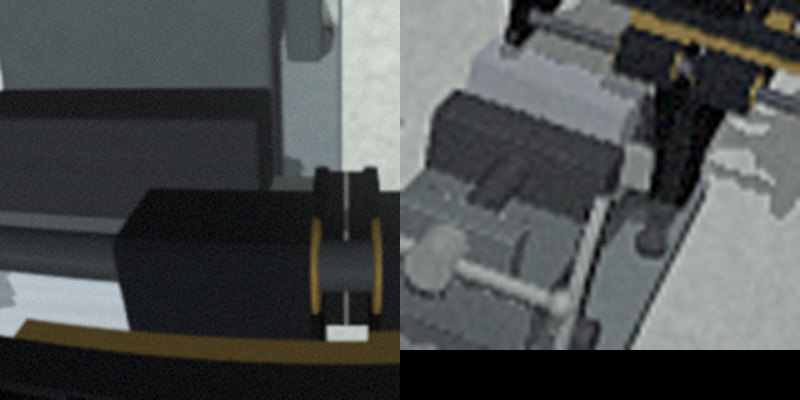

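Parallel still sticks out: the fingers' left face is at wrist-crop (315,185) and the jaw end at (270,185). I'll check this against the model.

Run:
```python
from h import *
p=np.load('vise.npy');_,V=toolR(p[3],p[4])
P=lambda c:((projw('w3',p[:3]+V.apply(np.array(c)/1e3))-[80,140])*2).round(0)
print(P((-43,45,32)),P((-15,45,32)))
for e in (5,8,11,14): print(e,P((-15,45+e,18)),P((-5,45+e,18)))
```

```text
[258. 120.] [263. 221.]
5 [287. 198.] [288. 229.]
8 [297. 198.] [299. 229.]
11 [308. 198.] [309. 229.]
14 [319. 198.] [319. 229.]
```

>>> servo_tool([
  {"xyz": [0, -0.4, 0], "twist": [0, 0, 0], "jaw": 1},
  {"xyz": [0, -0.8, 0], "twist": [0, 0, 0], "jaw": 1},
  {"xyz": [0, -1.1, 0], "twist": [0, 0, 0], "jaw": 1},
  {"xyz": [0, -1.2, 0], "twist": [0, 0, 0], "jaw": 1},
  {"xyz": [0, -1.2, 0], "twist": [0, 0, 0], "jaw": 1},
  {"xyz": [0, -1.2, 0], "twist": [0, 0, 0], "jaw": 1},
  {"xyz": [0, -1.2, 0], "twist": [0, 0, 0], "jaw": 1},
])

```text
time_s: 3.18
tool_pos: [0.4879, 0.0962, 0.2553]
tool_rot: [179.6, 24.2, 164.9]
force: [0.9, 5.0, -1.4]
grip_width: 0.0008
grasp_force: 2.7
```

```bash
python3 where.py
```

```text
t 3.1833 tip vise mm [-8.2 55.7  7.9] rot off [0.4 0.2 0. ] F vise [-1.   5.1 -1.1] 0.0008273586132284182
```

>>> servo_tool([
  {"xyz": [0, 2, 0], "twist": [0, 0, 0], "jaw": 1},
  {"xyz": [0, 4, -2], "twist": [0, 0, 0], "jaw": 1},
  {"xyz": [0, 4, -6], "twist": [0, 0, 0], "jaw": 1},
  {"xyz": [0, 4, -10], "twist": [0, 0, 0], "jaw": 1},
  {"xyz": [0, 4, -14], "twist": [0, 0, 0], "jaw": 0},
  {"xyz": [0, 4, -18], "twist": [0, 0, 0], "jaw": 0},
  {"xyz": [0, 4, -18], "twist": [0, 0, 0], "jaw": 0},
])

```text
time_s: 3.77
tool_pos: [0.4266, 0.1529, 0.4272]
tool_rot: [179.1, 24.6, 164.8]
force: [1.2, 1.0, 0.4]
grip_width: 0.0132
grasp_force: 0.0
```

```bash
python3 where.py
python3 - <<'E'
from h import *
snap('wrist','w4')
p=np.load('vise.npy');_,V=toolR(p[3],p[4])
pts=[(-43,45,32),(-15,45,32),(43,45,32),(-15,40,47.3),(15,-40,50.7),(-5,45,18)]
P=[projw('w4',p[:3]+V.apply(np.array(c)/1e3)) for c in pts]
c=np.mean(P,0).astype(int);x0,y0=max(c[0]-65,0),max(c[1]-45,0)
a=cv2.imread('pics/w4.png')[y0:y0+100,x0:x0+130];cv2.imwrite('pics/c4.png',cv2.resize(a,None,fx=6,fy=6,interpolation=cv2.INTER_CUBIC))
print(x0,y0,((np.array(P)-[x0,y0])*6).round(0).tolist())
E
```

```text
t 3.7667 tip vise mm [ -4.5  95.6 195.1] rot off [ 0.8  0.6 -0.1] F vise [1.  1.3 0.1] 0.013187506969924165
127 133 [[464.0, 59.0], [469.0, 207.0], [483.0, 496.0], [430.0, 226.0], [28.0, 392.0], [481.0, 242.0]]
```

View pics/c4.png

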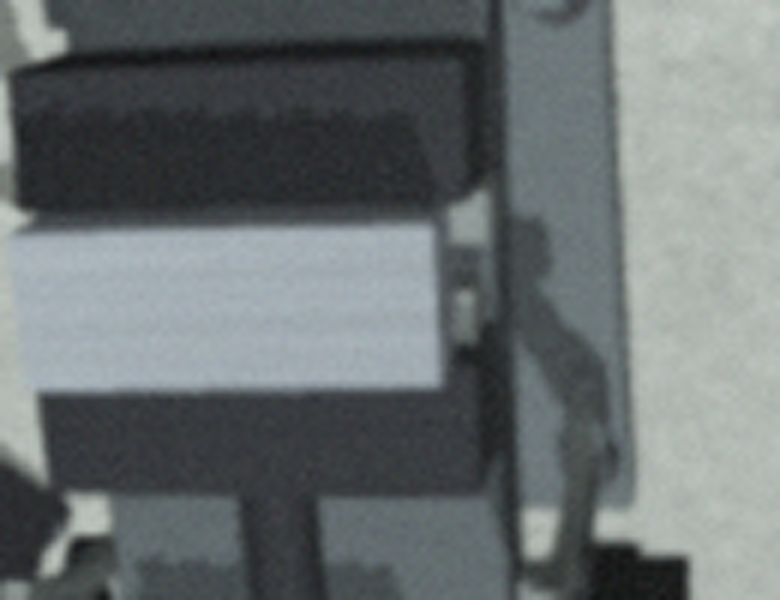

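The parallel's end is now flush, at crop (488,220) against a predicted 481. The drift is next.

Run:
```python
from h import *
print('orange1',tri([('s0',203,183),('d0',287,210)]),tri([('s0',203,209),('d0',285,243)]))
print('orange2',tri([('s0',97,191),('d0',406,252)]))
Rd,V=toolR(-15.1,0)
rel(np.array([.541,-.294,.36]),Rd)
```

```text
orange1 [ 0.51600014 -0.1528536   0.09761916] [ 0.51918663 -0.15759514 -0.00809008]
orange2 [ 0.58072931 -0.41014217  0.09824336]
xyz cm [-18.04 -40.23  14.77] twist [6.300e-01 2.446e+01 2.000e-02]
```

>>> servo_tool([
  {"xyz": [-1.5, -4, 0], "twist": [0, 3, 0], "jaw": 0.2},
  {"xyz": [-3, -8, 0], "twist": [0, 6, 0], "jaw": 0.2},
  {"xyz": [-5, -12, 1], "twist": [0, 9, 0], "jaw": 0.2},
  {"xyz": [-7, -16, 3], "twist": [0, 12, 0], "jaw": 0.2},
  {"xyz": [-9, -20, 5], "twist": [0, 15, 0], "jaw": 0.2},
  {"xyz": [-11, -24, 7], "twist": [0, 18, 0], "jaw": 0.2},
  {"xyz": [-13, -28, 9], "twist": [0, 21, 0], "jaw": 0.2},
  {"xyz": [-15, -32, 11], "twist": [0.3, 23, 0], "jaw": 0.2},
  {"xyz": [-17, -36, 13], "twist": [0.6, 24.5, 0], "jaw": 0.2},
  {"xyz": [-18, -40.2, 14.8], "twist": [0.6, 24.5, 0], "jaw": 0.2},
])

```text
time_s: 4.65
tool_pos: [0.5281, -0.2415, 0.3684]
tool_rot: [-179.6, -0.5, 164.9]
force: [0.7, 1.0, 1.4]
grip_width: 0.0688
grasp_force: 0.0
```

Run:
```python
from h import *
Rd,V=toolR(-15.1,0); rel(np.array([.541,-.294,.36]),Rd)
```

```text
xyz cm [-2.63 -4.73  0.85] twist [-0.42 -0.52  0.  ]
```

>>> servo_tool([
  {"xyz": [0, 0, 0], "twist": [0, 0, 0], "jaw": 0.2},
  {"xyz": [0, 0, 0], "twist": [0, 0, 0], "jaw": 0.2},
  {"xyz": [0, 0, 0], "twist": [0, 0, 0], "jaw": 0.2},
])

```text
time_s: 4.9
tool_pos: [0.527, -0.2397, 0.3687]
tool_rot: [-179.7, -0.5, 164.8]
force: [0.7, 0.3, -0.3]
grip_width: 0.0695
grasp_force: 0.0
```

Run:
```python
from h import *
snap('wrist','w5'); print(env.get_obs()['tool_pos'],env.get_obs()['tool_rot'])
for z in (.004,.104): print(z,projw('w5',(.541,-.294,z)).round(0))
a=cv2.imread('pics/w5.png')[100:350,130:390];cv2.imwrite('pics/c5.png',cv2.resize(a,None,fx=2.3,fy=2.3,interpolation=cv2.INTER_CUBIC))
```

```text
[ 0.52733681 -0.23869489  0.3693319 ] [-179.74428184   -0.42462309  164.91709256]
0.004 [214. 199.]
0.104 [200. 231.]
```

View pics/c5.png

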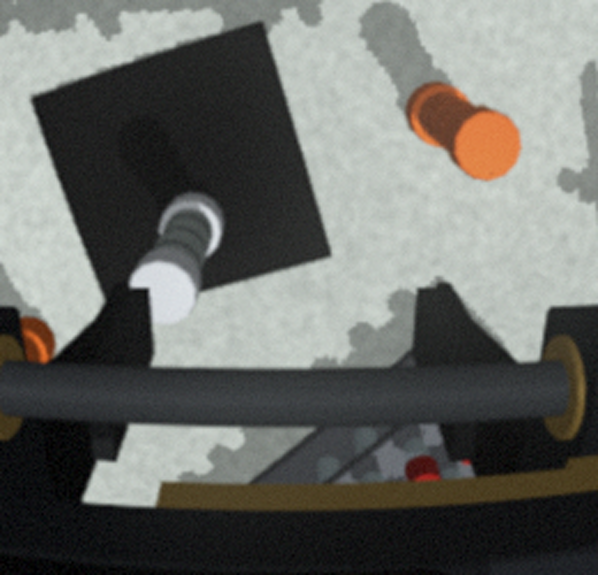

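The grey drift is seen with its cap centre at crop (163,291) and its base around (191,222). The gripper hasn't reached the hover point yet.

```bash
cat >> h.py <<'E'
def onzw(f,u,v,z):
    from scipy.optimize import fsolve
    q=fsolve(lambda q:projw(f,(q[0],q[1],z))-[u,v],[.54,-.29]); return np.array([*q,z])
E
python3 - <<'E'
from h import *
print(onzw('w5',200.9,226.5,.104),onzw('w5',213,197,.016))
c=(onzw('w5',200.9,226.5,.104)+onzw('w5',213,197,.016))/2; print(c)
Rd,V=toolR(-15.1,0)
rel(np.array([c[0],c[1],.36]),Rd); rel(np.array([c[0],c[1],.233]),Rd)
E
```

```text
[ 0.5365392  -0.29189075  0.104     ] [ 0.53534883 -0.29220172  0.016     ]
[ 0.53594401 -0.29204624  0.06      ]
xyz cm [-2.23 -4.92  0.94] twist [-0.26 -0.42  0.02]
xyz cm [-2.32 -4.87 13.64] twist [-0.26 -0.42  0.02]
```

>>> servo_tool([
  {"xyz": [-2.2, -4.9, 0.5], "twist": [-0.2, -0.4, 0], "jaw": 0.2},
  {"xyz": [-2.2, -4.9, 1], "twist": [-0.2, -0.4, 0], "jaw": 0.2},
  {"xyz": [-2.2, -4.9, 1], "twist": [-0.2, -0.4, 0], "jaw": 0.2},
  {"xyz": [-2.3, -4.9, 4], "twist": [-0.2, -0.4, 0], "jaw": 0.2},
  {"xyz": [-2.3, -4.9, 7], "twist": [-0.2, -0.4, 0], "jaw": 0.2},
  {"xyz": [-2.3, -4.9, 10], "twist": [-0.2, -0.4, 0], "jaw": 0.2},
  {"xyz": [-2.3, -4.9, 13], "twist": [-0.2, -0.4, 0], "jaw": 0.2},
  {"xyz": [-2.3, -4.9, 13.6], "twist": [-0.2, -0.4, 0], "jaw": 0.2},
  {"xyz": [-2.3, -4.9, 13.6], "twist": [-0.2, -0.4, 0], "jaw": 0.2},
  {"xyz": [-2.3, -4.9, 13.6], "twist": [-0.2, -0.4, 0], "jaw": 0.2},
])

```text
time_s: 5.78
tool_pos: [0.537, -0.2922, 0.2356]
tool_rot: [-180.0, 0.2, 165.0]
force: [0.7, -0.2, 0.8]
grip_width: 0.0694
grasp_force: 0.0
```

>>> servo_tool([
  {"xyz": [0, 0, 0], "twist": [0, 0, 0], "jaw": 0.5},
  {"xyz": [0, 0, 0], "twist": [0, 0, 0], "jaw": 0.6},
  {"xyz": [0, 0, 0], "twist": [0, 0, 0], "jaw": 0.68},
  {"xyz": [0, 0, 0], "twist": [0, 0, 0], "jaw": 0.75},
  {"xyz": [0, 0, 0], "twist": [0, 0, 0], "jaw": 1},
  {"xyz": [0, 0, 0], "twist": [0, 0, 0], "jaw": 1},
  {"xyz": [0, 0, 0], "twist": [0, 0, 0], "jaw": 1},
  {"xyz": [0, 0, 0], "twist": [0, 0, 0], "jaw": 1},
  {"xyz": [0, 0, 0], "twist": [0, 0, 0], "jaw": 1},
], newtons=55)

```text
time_s: 6.53
tool_pos: [0.5362, -0.2932, 0.234]
tool_rot: [-179.9, 0.1, 164.9]
force: [0.2, -0.7, 1.6]
grip_width: 0.0262
grasp_force: 55.0
```

Run:
```python
from h import *
s=env.get_obs();print(s['tool_pos'],s['tool_rot'],s['grip_width'],s['grasp_force'],s['force'])
p=np.load('vise.npy');Rd,V=toolR(p[3],p[4]+.5)
# face pos = TCP + (164+65)mm along tool z. target over left/right ends
for y in (.022,-.022):
  for h in (.10,.055):
    rel(p[:3]+V.apply([0,y,h+.229]),Rd)
```

```text
[ 0.5362069  -0.29317635  0.23401899] [-1.79915137e+02  7.69998127e-02  1.64895224e+02] 0.026155087562411795 54.999685138463974 [ 0.22346546 -0.68310124  1.6454561 ]
xyz cm [ 19.9   33.07 -15.15] twist [-8.000e-02 -2.441e+01  1.000e-02]
xyz cm [ 18.04  33.08 -11.05] twist [-8.000e-02 -2.441e+01  1.000e-02]
xyz cm [ 19.9   28.67 -15.15] twist [-8.000e-02 -2.441e+01  1.000e-02]
xyz cm [ 18.04  28.68 -11.05] twist [-8.000e-02 -2.441e+01  1.000e-02]
```

Opening reads 26 mm rather than 24, so the pads may be riding on the cap's rim. I'll regrip 9 mm lower.

>>> servo_tool([
  {"xyz": [0, 0, 0], "twist": [0, 0, 0], "jaw": 0.55},
  {"xyz": [0, 0, 0], "twist": [0, 0, 0], "jaw": 0.55},
  {"xyz": [0, 0, 0], "twist": [0, 0, 0], "jaw": 0.55},
  {"xyz": [0, 0, 0.9], "twist": [0, 0, 0], "jaw": 0.55},
  {"xyz": [0, 0, 0.9], "twist": [0, 0, 0], "jaw": 0.55},
  {"xyz": [0, 0, 0.9], "twist": [0, 0, 0], "jaw": 0.65},
  {"xyz": [0, 0, 0.9], "twist": [0, 0, 0], "jaw": 0.7},
  {"xyz": [0, 0, 0.9], "twist": [0, 0, 0], "jaw": 1},
  {"xyz": [0, 0, 0.9], "twist": [0, 0, 0], "jaw": 1},
  {"xyz": [0, 0, 0.9], "twist": [0, 0, 0], "jaw": 1},
])

```text
time_s: 7.37
tool_pos: [0.5362, -0.2931, 0.2249]
tool_rot: [-179.9, 0.1, 164.9]
force: [0.4, -0.4, -1.7]
grip_width: 0.0254
grasp_force: 55.0
```

>>> servo_tool([
  {"xyz": [0, 0, 0], "twist": [0, 0, 0], "jaw": 1},
  {"xyz": [0, 0, 0], "twist": [0, 0, 0], "jaw": 1},
  {"xyz": [0, 0, 0], "twist": [0, 0, 0], "jaw": 1},
])

```text
time_s: 7.62
tool_pos: [0.5362, -0.2932, 0.225]
tool_rot: [-179.9, 0.1, 164.9]
force: [-0.0, -0.2, -0.8]
grip_width: 0.0258
grasp_force: 55.0
```

>>> servo_tool([
  {"xyz": [0, 0, -3], "twist": [0, 0, 0], "jaw": 1},
  {"xyz": [0, 0, -7], "twist": [0, 0, 0], "jaw": 1},
  {"xyz": [0, 0, -11], "twist": [0, 0, 0], "jaw": 1},
  {"xyz": [1, 2, -14], "twist": [0, 0, 0], "jaw": 1},
  {"xyz": [3, 5, -16], "twist": [0, -4, 0], "jaw": 1},
  {"xyz": [5, 8, -17], "twist": [0, -8, 0], "jaw": 1},
  {"xyz": [7, 11, -18], "twist": [0, -12, 0], "jaw": 1},
  {"xyz": [9, 14, -18], "twist": [0, -16, 0], "jaw": 1},
  {"xyz": [11, 17, -18], "twist": [0, -20, 0], "jaw": 1},
  {"xyz": [13, 19, -18], "twist": [0, -24, 0], "jaw": 1},
])

```text
time_s: 8.45
tool_pos: [0.46, -0.0713, 0.404]
tool_rot: [-179.9, 24.2, 165.2]
force: [4.5, -20.2, 12.5]
grip_width: 0.0253
grasp_force: 55.0
```

```bash
cat > go.py <<'E'
from h import *
import sys
p=np.load('vise.npy');Rd,V=toolR(p[3],p[4]+.4)
s=env.get_obs();Rc=R.from_euler('xyz',s['tool_rot'],degrees=True)
print('t',s['time_s'],'face mm',(V.inv().apply(s['tool_pos']+Rc.apply([0,0,.221])-p[:3])*1e3).round(1),'F vise',V.inv().apply(s['force']).round(1),s['grip_width'].round(4))
for y,h in [(-24,80),(-24,55),(24,55)]:
    print(y,h);rel(p[:3]+V.apply([0,y/1e3,h/1e3+.221]),Rd)
E
python3 go.py
```

```text
Traceback (most recent call last):
  File "go.py", line 5, in <module>
    print('t',s['time_s'],'face mm',(V.inv().apply(s['tool_pos']+Rc.apply([0,0,.221])-p[:3])*1e3).round(1),'F vise',V.inv().apply(s['force']).round(1),s['grip_width'].round(4))
                                                                                                                                                       ^^^^^^^^^^^^^^^^^^^^^
AttributeError: 'float' object has no attribute 'round'
```

```bash
sed -i "s/,s\['grip_width'\].round(4)//" go.py
python3 - <<'E'
from h import *
snap('side','d6')
print(env.get_obs()['force'],env.get_obs()['joint_velocities'].round(0))
E
python3 go.py
```

```text
[-5.36960085  8.05585135 -7.11583113] [-4.  2. 10. -2. -9.  5. 12.]
t 8.5 face mm [  62.3 -107.3   95.8] F vise [-9.6  6.4 -3.5]
-24 80
xyz cm [6.24 8.46 1.64] twist [ 0.07 -0.45  1.02]
-24 55
xyz cm [6.22 8.46 4.14] twist [ 0.07 -0.45  1.02]
24 55
xyz cm [ 6.14 13.26  4.14] twist [ 0.07 -0.45  1.02]
```

>>> servo_tool([
  {"xyz": [2, 0, 0], "twist": [0, -0.4, 0], "jaw": 1},
  {"xyz": [4, 1, 0], "twist": [0, -0.4, 1], "jaw": 1},
  {"xyz": [5.5, 3, 0], "twist": [0, -0.4, 1], "jaw": 1},
  {"xyz": [6.2, 5, 0], "twist": [0, -0.4, 1], "jaw": 1},
  {"xyz": [6.2, 7, 0.5], "twist": [0, -0.4, 1], "jaw": 1},
  {"xyz": [6.2, 8, 1], "twist": [0, -0.4, 1], "jaw": 1},
  {"xyz": [6.2, 8.5, 1.6], "twist": [0, -0.4, 1], "jaw": 1},
  {"xyz": [6.2, 8.5, 1.6], "twist": [0, -0.4, 1], "jaw": 1},
  {"xyz": [6.2, 8.5, 1.6], "twist": [0, -0.4, 1], "jaw": 1},
])

```text
time_s: 9.25
tool_pos: [0.4338, 0.0186, 0.3642]
tool_rot: [179.7, 24.4, 163.8]
force: [-0.8, -1.0, -2.0]
grip_width: 0.0254
grasp_force: 55.0
```

```bash
python3 go.py
python3 - <<'E'
from h import *
snap('scene','s6'); snap('side','d6')
a=cv2.imread('pics/s6.png')[150:260,212:308];b=cv2.imread('pics/d6.png')[95:215,190:310]
r=lambda x,h:cv2.resize(x,(int(x.shape[1]*h/x.shape[0]),h),interpolation=cv2.INTER_CUBIC)
o=np.hstack([r(a,420),r(b,420)]);print(o.shape);cv2.imwrite('pics/c6.png',o)
E
```

```text
t 9.25 face mm [  8.3 -35.1  81.4] F vise [-1.3 -1.2 -1.6]
-24 80
xyz cm [0.85 1.05 0.14] twist [-0.11 -0.   -1.  ]
-24 55
xyz cm [0.85 1.05 2.64] twist [-0.11 -0.   -1.  ]
24 55
xyz cm [0.93 5.85 2.63] twist [-0.11 -0.   -1.  ]
(420, 786, 3)
```

View pics/c6.png

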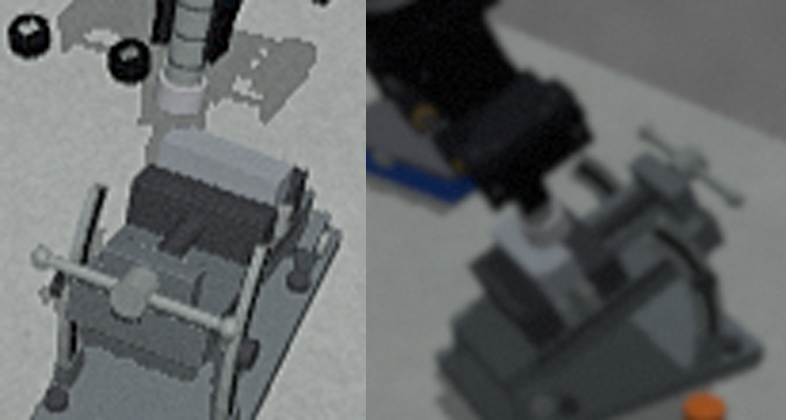

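The drift is held square above the bar's right half: its face is at scene-crop (180,95) and the bar's end at (165,145). Going down now, watching the force.

>>> servo_tool([
  {"xyz": [0.85, 1.05, 0.5], "twist": [0, 0, -1], "jaw": 1},
  {"xyz": [0.85, 1.05, 1], "twist": [0, 0, -1], "jaw": 1},
  {"xyz": [0.85, 1.05, 1.5], "twist": [0, 0, -1], "jaw": 1},
  {"xyz": [0.85, 1.05, 2], "twist": [0, 0, -1], "jaw": 1},
  {"xyz": [0.85, 1.05, 2.4], "twist": [0, 0, -1], "jaw": 1},
  {"xyz": [0.85, 1.05, 2.7], "twist": [0, 0, -1], "jaw": 1},
  {"xyz": [0.85, 1.05, 2.9], "twist": [0, 0, -1], "jaw": 1},
  {"xyz": [0.85, 1.05, 3.0], "twist": [0, 0, -1], "jaw": 1},
])

```text
time_s: 10.02
tool_pos: [0.4416, 0.0282, 0.3346]
tool_rot: [-179.9, 24.5, 164.9]
force: [-5.4, -0.4, 6.4]
grip_width: 0.0255
grasp_force: 55.0
```

```bash
python3 go.py
```

```text
t 10.0167 face mm [  1.3 -23.8  52.4] F vise [-2.  -1.8  8. ]
-24 80
xyz cm [ 0.06 -0.07 -2.76] twist [-0.11  0.15  0.01]
-24 55
xyz cm [ 0.07 -0.06 -0.26] twist [-0.11  0.15  0.01]
24 55
xyz cm [ 0.07  4.74 -0.27] twist [-0.11  0.15  0.01]
```

>>> servo_tool([
  {"xyz": [0, 0, 0.1], "twist": [0, 0, 0], "jaw": 1},
  {"xyz": [0, 0, 0.2], "twist": [0, 0, 0], "jaw": 1},
  {"xyz": [0, 0, 0.3], "twist": [0, 0, 0], "jaw": 1},
  {"xyz": [0, 0, 0.4], "twist": [0, 0, 0], "jaw": 1},
  {"xyz": [0, 0, 0.4], "twist": [0, 0, 0], "jaw": 1},
])

```text
time_s: 10.43
tool_pos: [0.4432, 0.0277, 0.3313]
tool_rot: [-179.9, 24.6, 164.9]
force: [-5.0, -0.6, 4.7]
grip_width: 0.0251
grasp_force: 55.0
```

```bash
python3 go.py
```

```text
t 10.4333 face mm [  1.5 -23.7  48.6] F vise [-2.3 -1.9  6.2]
-24 80
xyz cm [ 0.07 -0.07 -3.14] twist [-0.1   0.18  0.  ]
-24 55
xyz cm [ 0.08 -0.06 -0.64] twist [-0.1   0.18  0.  ]
24 55
xyz cm [ 0.08  4.74 -0.64] twist [-0.1   0.18  0.  ]
```

>>> servo_tool([
  {"xyz": [0, 0, 0.2], "twist": [0, 0, 0], "jaw": 1},
  {"xyz": [0, 0, -0.8], "twist": [0, 0, 0], "jaw": 1},
  {"xyz": [0, 0, -1.2], "twist": [0, 0, 0], "jaw": 1},
  {"xyz": [0, 2, -1.2], "twist": [0, 0, 0], "jaw": 1},
  {"xyz": [0, 4, -1.2], "twist": [0, 0, 0], "jaw": 1},
  {"xyz": [0, 4.7, -1], "twist": [0, 0, 0], "jaw": 1},
  {"xyz": [0, 4.7, -0.6], "twist": [0, 0, 0], "jaw": 1},
  {"xyz": [0, 4.7, -0.2], "twist": [0, 0, 0], "jaw": 1},
  {"xyz": [0, 4.7, 0], "twist": [0, 0, 0], "jaw": 1},
  {"xyz": [0, 4.7, 0.1], "twist": [0, 0, 0], "jaw": 1},
])

```text
time_s: 11.27
tool_pos: [0.4557, 0.0727, 0.3302]
tool_rot: [-179.9, 24.5, 164.9]
force: [-10.2, 1.0, 12.3]
grip_width: 0.0251
grasp_force: 55.0
```

```bash
python3 go.py
```

```text
t 11.2667 face mm [ 1.3 22.8 47.5] F vise [-4.1 -1.7 15.3]
-24 80
xyz cm [ 0.06 -4.73 -3.24] twist [-0.11  0.15 -0.03]
-24 55
xyz cm [ 0.07 -4.73 -0.74] twist [-0.11  0.15 -0.03]
24 55
xyz cm [ 0.07  0.07 -0.75] twist [-0.11  0.15 -0.03]
```

>>> servo_tool([
  {"xyz": [0, 0, 0.1], "twist": [0, 0, 0], "jaw": 1},
  {"xyz": [0, 0, 0.2], "twist": [0, 0, 0], "jaw": 1},
  {"xyz": [0, 0, 0.3], "twist": [0, 0, 0], "jaw": 1},
  {"xyz": [0, 0, 0.3], "twist": [0, 0, 0], "jaw": 1},
])

```text
time_s: 11.6
tool_pos: [0.4578, 0.0728, 0.331]
tool_rot: [-180.0, 24.9, 164.9]
force: [-15.0, 1.7, 22.6]
grip_width: 0.0257
grasp_force: 55.0
```

```bash
python3 go.py|head -1
```

```text
t 11.6 face mm [ 4.6 23.8 47.4] F vise [-4.3 -2.2 26.8]
```

>>> servo_tool([
  {"xyz": [0, 0, -0.8], "twist": [0, 0, 0], "jaw": 1},
  {"xyz": [0, 0, -1.2], "twist": [0, 0, 0], "jaw": 1},
  {"xyz": [0, -2, -1.2], "twist": [0, 0, 0], "jaw": 1},
  {"xyz": [0, -4, -1.2], "twist": [0, 0, 0], "jaw": 1},
  {"xyz": [0, -4.7, -1], "twist": [0, 0, 0], "jaw": 1},
  {"xyz": [0, -4.7, -0.6], "twist": [0, 0, 0], "jaw": 1},
  {"xyz": [0, -4.7, -0.2], "twist": [0, 0, 0], "jaw": 1},
  {"xyz": [0, -4.7, 0], "twist": [0, 0, 0], "jaw": 1},
  {"xyz": [0, -4.7, 0.1], "twist": [0, 0, 0], "jaw": 1},
  {"xyz": [0, -4.7, 0.1], "twist": [0, 0, 0], "jaw": 1},
])

```text
time_s: 12.43
tool_pos: [0.4463, 0.0277, 0.3311]
tool_rot: [-179.8, 24.9, 164.9]
force: [-22.9, -2.7, 31.6]
grip_width: 0.0255
grasp_force: 54.9
```

```bash
python3 go.py|head -1
```

```text
t 12.4333 face mm [  5.3 -23.2  47.2] F vise [-6.4 -8.5 37.7]
```

>>> servo_tool([
  {"xyz": [0, 0, -2], "twist": [0, 0, 0], "jaw": 1},
  {"xyz": [0, 0, -5], "twist": [0, 0, 0], "jaw": 1},
  {"xyz": [0, 0, -8], "twist": [0, 0, 0], "jaw": 1},
  {"xyz": [0, 0, -8], "twist": [0, 0, 0], "jaw": 1},
  {"xyz": [0, 0, -8], "twist": [0, 0, 0], "jaw": 1},
])

```text
time_s: 12.85
tool_pos: [0.4258, 0.0401, 0.3965]
tool_rot: [-179.7, 24.1, 165.1]
force: [0.8, 0.3, -3.7]
grip_width: 0.0255
grasp_force: 55.0
```

```bash
python3 go.py|head -1
python3 - <<'E'
from h import *
from scipy.ndimage import map_coordinates as mc
snap('scene','s7');snap('side','d7');snap('wrist','w7')
p=np.load('vise.npy');_,V=toolR(p[3],p[4])
G={f:np.load(f'pics/{f}.npz')['img'].mean(2) for f in('s0','s7','d0','d7','w1','w7')}
zs=np.arange(34,64,2)
def prof(f,x,ys):
    P=projw if f[0]=='w' else proj
    o=[]
    for z in zs:
        q=np.array([P(f,p[:3]+V.apply([x/1e3,y/1e3,z/1e3])) for y in ys]); o.append(mc(G[f],[q[:,1],q[:,0]],order=1).mean())
    return np.array(o).round(0).astype(int)
print(zs)
for f in('s0','s7'):
    for n,ys in(('R',np.arange(-36,-19,2)),('L',np.arange(20,37,2))): print(f,n,prof(f,-15,ys))
for f in('d0','d7'):
    for n,ys in(('R',np.arange(-36,-19,2)),('L',np.arange(20,37,2))): print(f,n,'x15',prof(f,15,ys),'x-15',prof(f,-15,ys))
zs=np.arange(30,60,2)
for f in('w1','w7'):
    for n,ys in(('R',np.arange(-36,-19,2)),('L',np.arange(20,37,2))): print(f,n,'x-15',prof(f,-15,ys))
E
```

```text
t 12.85 face mm [  8.6 -16.7 116.3] F vise [-0.9  0.5 -3.7]
[34 36 38 40 42 44 46 48 50 52 54 56 58 60 62]
s0 R [125 129 134 135 135 134 134 135 135 138 147 151 153 154 154]
s0 L [125 130 133 134 134 134 134 134 137 147 153 153 154 153 152]
s7 R [139 139 139 141 145 140 103  71  77 103 115 116 116 115 115]
s7 L [138 138 138 141 145 134  94  63  94 147 163 161 159 157 156]
d0 R x15 [61 63 65 68 70 71 72 71 69 67 64 60 57 54 51] x-15 [ 58  60  63  67  71  76  82  87  93  98 101 104 106 107 108]
d0 L x15 [101  99  97  95  94  94  95  98 102 106 111 116 119 121 122] x-15 [ 70  74  78  82  86  90  93  97 100 102 104 106 108 110 112]
d7 R x15 [76 78 79 78 77 74 71 68 64 60 57 54 52 51 49] x-15 [ 75  80  86  91  96 101 105 108 111 113 115 116 118 119 119]
d7 L x15 [100  97  94  92  91  93  96 101 107 113 118 122 123 121 117] x-15 [ 87  90  94  98 101 104 108 112 116 119 122 126 128 130 132]
w1 R x-15 [ 61  69  73  76  76  76  76  84  99 127 159 169 178 177 177]
w1 L x-15 [ 60  70  72  75  74  76  82  95 116 139 162 171 176 176 175]
w7 R x-15 [ 83  96 110 127 145 157 170 175 177 178 178 178 179 180 182]
w7 L x-15 [ 77  86 101 117 136 156 168 174 178 178 178 177 177 177 177]
```

>>> servo_tool([
  {"xyz": [0.8, 1.5, 1], "twist": [0, 0, 0], "jaw": 1},
  {"xyz": [0.8, 3, 3], "twist": [0, 0, 0], "jaw": 1},
  {"xyz": [0.8, 4, 5], "twist": [0, 0, 0], "jaw": 1},
  {"xyz": [0.8, 4, 6], "twist": [0, 0, 0], "jaw": 1},
  {"xyz": [0.8, 4, 6], "twist": [0, 0, 0], "jaw": 1},
])

```text
time_s: 13.42
tool_pos: [0.4512, 0.0715, 0.3338]
tool_rot: [-179.4, 23.6, 165.0]
force: [-1.0, -0.5, -2.5]
grip_width: 0.0251
grasp_force: 55.0
```

```bash
python3 go.py
```

```text
t 13.4167 face mm [-4.3 18.9 52.5] F vise [-1.8 -0.8 -1.9]
-24 80
xyz cm [-0.1  -4.52 -2.71] twist [-0.52 -0.74  0.09]
-24 55
xyz cm [-0.14 -4.5  -0.21] twist [-0.52 -0.74  0.09]
24 55
xyz cm [-0.14  0.3  -0.26] twist [-0.52 -0.74  0.09]
```

>>> servo_tool([
  {"xyz": [-0.1, 0.3, 0.2], "twist": [-0.5, -0.7, 0], "jaw": 1},
  {"xyz": [-0.1, 0.3, 0.4], "twist": [-0.5, -0.7, 0], "jaw": 1},
  {"xyz": [-0.1, 0.3, 0.6], "twist": [-0.5, -0.7, 0], "jaw": 1},
  {"xyz": [-0.1, 0.3, 0.8], "twist": [-0.5, -0.7, 0], "jaw": 1},
  {"xyz": [-0.1, 0.3, 0.8], "twist": [-0.5, -0.7, 0], "jaw": 1},
])

```text
time_s: 13.83
tool_pos: [0.4568, 0.0738, 0.331]
tool_rot: [179.8, 24.8, 164.9]
force: [0.4, 0.4, -3.0]
grip_width: 0.0252
grasp_force: 55.0
```

```bash
python3 go.py
```

```text
t 13.8333 face mm [ 3.2 25.3 48. ] F vise [-1.   0.5 -2.9]
-24 80
xyz cm [ 0.15 -4.86 -3.22] twist [0.16 0.37 0.01]
-24 55
xyz cm [ 0.17 -4.86 -0.72] twist [0.16 0.37 0.01]
24 55
xyz cm [ 0.17 -0.06 -0.71] twist [0.16 0.37 0.01]
```

>>> servo_tool([
  {"xyz": [0.1, 0, 0.15], "twist": [0, 0.3, 0], "jaw": 1},
  {"xyz": [0.1, 0, 0.3], "twist": [0, 0.3, 0], "jaw": 1},
  {"xyz": [0.1, 0, 0.45], "twist": [0, 0.3, 0], "jaw": 1},
  {"xyz": [0.1, 0, 0.6], "twist": [0, 0.3, 0], "jaw": 1},
  {"xyz": [0.1, 0, 0.7], "twist": [0, 0.3, 0], "jaw": 1},
  {"xyz": [0.1, 0, 0.7], "twist": [0, 0.3, 0], "jaw": 1},
])

```text
time_s: 14.33
tool_pos: [0.4605, 0.0746, 0.3314]
tool_rot: [179.7, 25.0, 164.9]
force: [-19.9, -0.9, 30.9]
grip_width: 0.0253
grasp_force: 54.9
```

```bash
python3 go.py|head -1
```

```text
t 14.3333 face mm [ 7.5 27.5 46.9] F vise [-4.5 -6.  36. ]
```

>>> servo_tool([
  {"xyz": [0, 0, -2], "twist": [0, 0, 0], "jaw": 1},
  {"xyz": [0, 0, -5], "twist": [0, 0, 0], "jaw": 1},
  {"xyz": [0, 0, -8], "twist": [0, 0, 0], "jaw": 1},
  {"xyz": [0, 0, -9], "twist": [0, 0, 0], "jaw": 1},
  {"xyz": [0, 0, -9], "twist": [0, 0, 0], "jaw": 1},
])

```text
time_s: 14.75
tool_pos: [0.423, 0.0837, 0.4092]
tool_rot: [179.7, 24.8, 164.9]
force: [0.8, 0.3, -2.4]
grip_width: 0.0256
grasp_force: 55.0
```

```bash
cat > back.py <<'E'
from h import *
Rd=R.from_euler('xyz',[-179.9,.1,164.9],degrees=True)
s=env.get_obs();print(s['time_s'],s['tool_pos'],s['tool_rot'].round(1),s['force'].round(1))
rel([.5362,-.2932,.34],Rd); rel([.5362,-.2932,.225],Rd)
E
python3 back.py
```

```text
14.75 [0.4229803  0.08368853 0.40917936] [179.7  24.8 164.9] [ 0.8  0.3 -2.4]
xyz cm [-15.93 -33.53  14.78] twist [ 0.43 24.68  0.07]
xyz cm [-11.11 -33.59  25.22] twist [ 0.43 24.68  0.07]
```

>>> servo_tool([
  {"xyz": [0, -2, 0], "twist": [0, 1, 0], "jaw": 1},
  {"xyz": [-0.5, -5, 0], "twist": [0, 3, 0], "jaw": 1},
  {"xyz": [-1.5, -8.5, 0], "twist": [0, 6, 0], "jaw": 1},
  {"xyz": [-3, -12, 1], "twist": [0, 9, 0], "jaw": 1},
  {"xyz": [-5, -15.5, 2], "twist": [0, 12, 0], "jaw": 1},
  {"xyz": [-7, -19, 4], "twist": [0, 15, 0], "jaw": 1},
  {"xyz": [-9, -22.5, 6], "twist": [0.2, 18, 0], "jaw": 1},
  {"xyz": [-11, -26, 8], "twist": [0.4, 21, 0], "jaw": 1},
  {"xyz": [-13, -29, 10], "twist": [0.4, 23, 0], "jaw": 1},
  {"xyz": [-15, -32, 12], "twist": [0.4, 24.7, 0], "jaw": 1},
])

```text
time_s: 15.58
tool_pos: [0.5163, -0.2687, 0.3571]
tool_rot: [-179.7, -0.5, 164.9]
force: [0.8, 0.2, -1.4]
grip_width: 0.0256
grasp_force: 55.0
```

>>> servo_tool([
  {"xyz": [0, 0, 0], "twist": [0, 0, 0], "jaw": 1},
  {"xyz": [0, 0, 0], "twist": [0, 0, 0], "jaw": 1},
  {"xyz": [0, 0, 0], "twist": [0, 0, 0], "jaw": 1},
  {"xyz": [0, 0, 0], "twist": [0, 0, 0], "jaw": 1},
])

```text
time_s: 15.92
tool_pos: [0.516, -0.265, 0.3597]
tool_rot: [-179.8, -0.3, 165.0]
force: [0.1, 0.3, -2.9]
grip_width: 0.0252
grasp_force: 55.0
```

```bash
python3 back.py
```

```text
15.9167 [ 0.51598492 -0.26502623  0.35969102] [-179.8   -0.3  165. ] [ 0.1  0.3 -2.9]
xyz cm [-2.69 -2.19  1.96] twist [-0.12 -0.39  0.1 ]
xyz cm [-2.75 -2.15 13.46] twist [-0.12 -0.39  0.1 ]
```

>>> servo_tool([
  {"xyz": [-1.5, -1, 1], "twist": [-0.1, -0.4, 0], "jaw": 1},
  {"xyz": [-2.7, -2.1, 2], "twist": [-0.1, -0.4, 0], "jaw": 1},
  {"xyz": [-2.7, -2.1, 4], "twist": [-0.1, -0.4, 0], "jaw": 1},
  {"xyz": [-2.7, -2.1, 7], "twist": [-0.1, -0.4, 0], "jaw": 1},
  {"xyz": [-2.7, -2.1, 10], "twist": [-0.1, -0.4, 0], "jaw": 1},
  {"xyz": [-2.7, -2.1, 12], "twist": [-0.1, -0.4, 0], "jaw": 1},
  {"xyz": [-2.7, -2.1, 12.6], "twist": [-0.1, -0.4, 0], "jaw": 1},
  {"xyz": [-2.7, -2.1, 12.9], "twist": [-0.1, -0.4, 0], "jaw": 1},
  {"xyz": [-2.7, -2.1, 13], "twist": [-0.1, -0.4, 0], "jaw": 1},
  {"xyz": [-2.7, -2.1, 13], "twist": [-0.1, -0.4, 0], "jaw": 1},
])

```text
time_s: 16.75
tool_pos: [0.5366, -0.2939, 0.2322]
tool_rot: [-179.8, 0.3, 165.0]
force: [-0.6, 0.3, -2.5]
grip_width: 0.0257
grasp_force: 55.0
```

```bash
python3 back.py
```

```text
16.75 [ 0.53660733 -0.29385231  0.23221648] [-179.8    0.3  165. ] [-0.6  0.3 -2.5]
xyz cm [-1.000e-02  2.000e-02 -1.078e+01] twist [-0.07  0.23  0.06]
xyz cm [0.06 0.05 0.72] twist [-0.07  0.23  0.06]
```

>>> servo_tool([
  {"xyz": [0, 0, 0.2], "twist": [0, 0.2, 0], "jaw": 1},
  {"xyz": [0, 0, 0.4], "twist": [0, 0.2, 0], "jaw": 1},
  {"xyz": [0, 0, 0.6], "twist": [0, 0.2, 0], "jaw": 1},
  {"xyz": [0, 0, 0.7], "twist": [0, 0.2, 0], "jaw": 1},
  {"xyz": [0, 0, 0.7], "twist": [0, 0.2, 0], "jaw": 1},
  {"xyz": [0, 0, 0.7], "twist": [0, 0.2, 0], "jaw": 1},
])

```text
time_s: 17.25
tool_pos: [0.5365, -0.2944, 0.2249]
tool_rot: [-179.8, 0.1, 164.9]
force: [-1.3, 0.9, 6.2]
grip_width: 0.0252
grasp_force: 55.0
```

```bash
python3 back.py
```

```text
17.25 [ 0.53651662 -0.29438525  0.22489113] [-1.798e+02  1.000e-01  1.649e+02] [-1.3  0.9  6.2]
xyz cm [  0.04   0.07 -11.51] twist [-0.07 -0.01  0.01]
xyz cm [ 0.06  0.11 -0.01] twist [-0.07 -0.01  0.01]
```

The drift is on the mat at the same height as when grasped, so it hasn't slipped. Releasing and withdrawing.

>>> servo_tool([
  {"xyz": [0, 0, 0], "twist": [0, 0, 0], "jaw": 0.65},
  {"xyz": [0, 0, 0], "twist": [0, 0, 0], "jaw": 0.5},
  {"xyz": [0, 0, 0], "twist": [0, 0, 0], "jaw": 0.3},
  {"xyz": [0, 0, 0], "twist": [0, 0, 0], "jaw": 0.2},
  {"xyz": [0, 0, 0], "twist": [0, 0, 0], "jaw": 0.2},
  {"xyz": [0, 0, -1], "twist": [0, 0, 0], "jaw": 0.2},
  {"xyz": [0, 0, -4], "twist": [0, 0, 0], "jaw": 0.2},
  {"xyz": [0, 0, -8], "twist": [0, 0, 0], "jaw": 0.2},
  {"xyz": [0, 0, -12], "twist": [0, 0, 0], "jaw": 0.2},
  {"xyz": [0, 0, -15], "twist": [0, 0, 0], "jaw": 0.2},
])

```text
time_s: 18.08
tool_pos: [0.5362, -0.2938, 0.3775]
tool_rot: [-179.8, 0.1, 164.9]
force: [-0.1, 0.1, 0.1]
grip_width: 0.0691
grasp_force: 0.0
```

>>> servo_tool([
  {"xyz": [3, 0, -4], "twist": [0, 0, 0], "jaw": 0.2},
  {"xyz": [6, 0, -6], "twist": [0, 0, 0], "jaw": 0.2},
  {"xyz": [9, -2, -6], "twist": [0, 0, 0], "jaw": 0.2},
  {"xyz": [9, -2, -6], "twist": [0, 0, 0], "jaw": 0.2},
  {"xyz": [9, -2, -6], "twist": [0, 0, 0], "jaw": 0.2},
])

```text
time_s: 18.5
tool_pos: [0.4421, -0.2906, 0.4352]
tool_rot: [-179.8, 0.1, 164.7]
force: [-1.3, 0.5, -0.2]
grip_width: 0.0696
grasp_force: 0.0
```

Run:
```python
from h import *
from scipy.ndimage import map_coordinates as mc
snap('scene','s9');snap('side','d9');snap('wrist','w9')
print(env.get_obs()['tool_pos'],env.get_obs()['time_s'])
for f in('s','d'):
    A=np.load(f'pics/{f}0.npz')['img'].astype(float).mean(2);B=np.load(f'pics/{f}9.npz')['img'].astype(float).mean(2)
    for c in((.536,-.294,.09),(.536,-.294,.03)):
        u,v=proj(f+'0',c).astype(int); print(f,(u,v),A[v,u-10:u+11:2].round(),B[v,u-10:u+11:2].round())
p=np.load('vise.npy');_,V=toolR(p[3],p[4])
zs=np.arange(34,64,2)
for f in('s0','s9'):
    G=np.load(f'pics/{f}.npz')['img'].mean(2)
    for ys in(np.arange(-36,-19,2),np.arange(20,37,2)):
        print(f,[int(mc(G,np.array([proj(f,p[:3]+V.apply([-.015,y/1e3,z/1e3]))[::-1] for y in ys]).T,order=1).mean()) for z in zs])
    # parallel near: along y at z 18
    print(f,'par',[int(mc(G,proj(f,p[:3]+V.apply([-.008,y/1e3,.012]))[::-1][:,None],order=1)[0]) for y in range(40,92,3)])
```

```text
[ 0.44473159 -0.28885316  0.43317854] 18.65
s (np.int64(146), np.int64(184)) [162.  16. 100. 173. 170. 166. 169. 177.  19.  30.  28.] [171.  19. 194. 176. 173. 178. 178. 139.  16.  28.  25.]
s (np.int64(150), np.int64(199)) [ 31.  34.  29.  87.  61.  72.  96.  87. 128.  29.  28.] [ 35.  27.  18. 106.  79. 103. 104.  78.  54.  15.  28.]
d (np.int64(342), np.int64(237)) [121. 120. 100.  77.  95. 116. 125. 125. 113. 111. 121.] [140. 137. 125.  93. 109. 135. 148. 150. 140. 126. 137.]
d (np.int64(338), np.int64(257)) [17. 24. 73. 74. 56. 61. 63. 64. 56. 51. 75.] [19. 21. 59. 85. 66. 71. 73. 73. 69. 62. 87.]
s0 [124, 128, 133, 134, 135, 134, 133, 134, 135, 137, 146, 151, 152, 153, 153]
s0 [124, 129, 132, 133, 133, 134, 134, 133, 137, 147, 152, 153, 153, 152, 151]
s0 par [56, 124, 118, 116, 114, 116, 117, 117, 116, 120, 116, 116, 115, 115, 104, 129, 163, 157]
s9 [139, 140, 140, 142, 145, 138, 101, 71, 95, 143, 160, 161, 159, 159, 159]
s9 [138, 138, 139, 141, 144, 133, 93, 62, 92, 145, 162, 162, 159, 158, 157]
s9 par [67, 128, 124, 82, 42, 54, 67, 112, 113, 113, 109, 154, 120, 105, 69, 153, 169, 161]
```

```bash
python3 -c "
from h import *
print(env.sign_off())"
```

```text
the job is handed in; nothing more can be done
None
```

I pushed the parallel home (about 2 mm proud of the jaws by camera), bedded the bar level with about 36 N on each end, stood the drift upright on its mat, and handed the job in at about 19 s; the hand-in gave no verdict, and I inferred the bar is trapped because it stopped moving under that push.

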